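# Run a fingertip along the truck's bolt row

## Robot

A 6-joint arm with a two-finger parallel gripper is mounted at the origin on the work surface. World frame = base frame: x ahead of the robot, y to its left, z up, the work surface at z = 0. Lengths are in m, angles in rad, forces in N, time in s.
With the tool pointing down it reaches from about 0.25 to 0.775 m from the base axis. Payload 4 kg.
Tool frame: the origin (TCP) lies midway between the tips of the shut fingers; the grasp point (between the pads) lies 19 mm behind it; z points along the fingers, x is the direction in which the jaws open and shut, and the axes are right-handed (so a half turn about z gives the same grasp; the last joint's range is limited). The gripper opens to 94 mm and grips with 3 to 60 N. Pads are 16 mm wide; open, the fingers measure 119 mm over their backs; the gripper's body (75 mm by 177 mm) begins 78 mm behind the grasp point.
Start: joints at [-1.433, 0.087, 1.371, -0, 1.684, -0.103], TCP at [0.131, -0.534, 0.206] pointing down, gripper open.
Joint ranges: [-3.1, 3.1], [-0.76, 2.03], [0.27, 2.55], [-1.08, 4.22], [0.17, 2.65], [-2.57, 2.57]. Speed limits (rad/s): [2.79, 2.79, 3.14, 3.14, 3.14, 3.14].

## Interface

Orientations are given as [roll, pitch, yaw] about the fixed x, y, z axes, in that order (R = Rz(yaw) Ry(pitch) Rx(roll)).
In Python, from bench import robot gives the robot as it stands.
- The arm moves only by the shell command python3 -m handwheel 'ROWS'. ROWS is a JSON object of lists of equal length, an entry for each row: "delta_pos": the shift along the tool's x, y, z in mm, a list of three; "rotation": the turn, a rotation vector about the tool's x, y, z in rad, a list of three; "claw": the closure, from -1 (fully open) to 1 (shut). In form: {"delta_pos": [[tx, ty, tz], ...], "rotation": [[wx, wy, wz], ...], "claw": [claw, ...]}. A call has exactly 8 rows; each row shifts and turns the commanded pose from where the row before left it, along the tool's axes as they then stand; what a row does not reach is not made up. A row lasts 1/8 s, in which the tool goes at most 62.5 mm and 10.7 degrees, less where a joint would pass 70% of its speed; a pose out of reach is approached as far as the arm can. A call with a gripper value outside its range is refused whole. The fingers move at their own pace and stop on an object; the grip force is fixed at half the most. Time passes only in rows, so rows that do not move let the fingers close, or fill a call up. It gives the time, the measured TCP pose, the force and the opening at its end, in the units of the state.
- robot.get_obs(): the state, without advancing time (a new reading comes with each control period).
- robot.snapshot(name): name is "scene" or "top" or "wrist"; returns a dict with "color" (420x560x3 uint8, red, green, blue), "intrinsics" (3x3 intrinsics, pixels), "eye" and "rotation" of the camera in the world. Camera axes: x right, y down, z forward; pixel columns grow to the right and rows downward; lengths in m; the calibration is good to about 2 mm. A picture is of the moment at which its call begins. There is no depth.
- robot.close_job(): hands the job in, once; it reports no verdict.
The state is a dict: "time": time; "joint_positions": joint angles; "qvel": joint speeds; "joint_torque": joint torques, N m; "tool_pos": TCP position; "ee_rot": TCP orientation; "wrist_force": force on the tool from outside, world axes, zero at the start; "wrist_torque": the same for the moment, N m; "width": finger opening in m.
Only numpy, scipy, OpenCV 4.12 (cv2) and the standard library are available. Lean on these libraries where they do the work, as an engineer would, in place of code of your own. Each camera call takes 0.05 s, during which the arm holds its last target.

## Task

Check the bolts on the model truck's frame by feel: with closed fingertips, run lightly along the rail nearer the robot from the cab towards the tail, touching each of the four domed bolt heads in turn, keeping close to the rail in between and never pressing the sprung frame down to its stop. Finish with the fingertips still resting lightly on the last bolt head, pressing the frame down just a little, so that a colleague can see where to set the driver; the program ends while holding that touch. Do not shift, lift or tip the truck, and leave the things around it where they are.

Things in the scene. Friction and masses are not known exactly. Their poses are not given: they have to be found in the camera images.
- truck: a model truck, loose on locked wheels, 490 x 190 x 216 mm, about 2.6 kg: yellow cab at one end, open dark frame behind it. Origin on the table under the frame's middle line; y points from tail to cab, x to the side away from the robot, z up. The cab fills y 0.15 to 0.29 m; behind it nothing is higher than the bolt heads, whose crowns are 102 mm above the table.
- rail (a point): a point on the flat top of the rail nearer the robot (-x side), half-way between the first and second bolt heads. This rail is 18 mm wide, its top 100 mm above the table; it kinks 20 mm inwards half-way back. Only this one of the two rails has bolt heads.
- frame (a joint): how far the frame (with cab, rails and bolt heads) is pressed down on its springs, in m: 0 unloaded, 0.012 on its stop. It needs about 1.2 N to start and 0.7 N more for each mm, moves straight down without tilting, and springs back when let go.
- head1: the first of the four domed steel bolt heads, 15 mm across, 2 mm high; origin at the centre of its underside on the rail's top, its crown 2 mm above; at x -0.050, y 0.040 in the truck's frame. Axes parallel to the truck's. It is the one nearest the cab, 115 mm behind it.
- head2: the second of the four domed steel bolt heads, 15 mm across, 2 mm high; origin at the centre of its underside on the rail's top, its crown 2 mm above; at x -0.050, y -0.010 in the truck's frame. Axes parallel to the truck's. 50 mm behind the first.
- head3: the third of the four domed steel bolt heads, 15 mm across, 2 mm high; origin at the centre of its underside on the rail's top, its crown 2 mm above; at x -0.030, y -0.060 in the truck's frame. Axes parallel to the truck's. 50 mm further back and 20 mm further in, after the kink of the rail.
- head4: the last of the four domed steel bolt heads, 15 mm across, 2 mm high; origin at the centre of its underside on the rail's top, its crown 2 mm above; at x -0.030, y -0.110 in the truck's frame. Axes parallel to the truck's. It is the one nearest the tail, beside the coupling plate and the rear wheels.
- driver: a loose screwdriver, 160 mm long, lying on the table beside the truck on the robot's side; bystander; origin at its underside, x along it towards the tip
- pack: a loose flat battery pack, 46 x 135 x 24 mm, on the table beyond the truck; bystander; origin at the centre of its underside
- bowl: a loose steel bowl for screws, 84 mm across and 32 mm high, on the table behind the truck's tail; bystander; origin at the centre of its underside
- can: a loose upright can, 54 mm across and 120 mm high, on the table behind the truck's tail; bystander; origin at the centre of its underside

How it is judged:
On the way, in this order (a step that is already met when the one before it is completed fails the run):
1. the closed fingertips touch the first (nearest the cab) bolt head (contact force between the fingers and head1 above 0.2 N and horizontal distance between the grasp point and head1 below 0.025 m), for 0.1 s.
2. the fingertips travel on along the rail, staying close to it (within about 25 mm), past the middle between the first and the next head (y of the grasp point in the frame of head1 between -0.032 and -0.018 m and x of the grasp point in the frame of head1 between -0.025 and 0.025 m and z of the grasp point in the frame of head1 below 0.045 m).
3. the closed fingertips touch the second bolt head (contact force between the fingers and head2 above 0.2 N and horizontal distance between the grasp point and head2 below 0.025 m), for 0.1 s.
4. the fingertips travel on along the rail, staying close to it (within about 25 mm), past the middle between the second and the next head (y of the grasp point in the frame of head2 between -0.032 and -0.018 m and x of the grasp point in the frame of head2 between -0.015 and 0.035 m and z of the grasp point in the frame of head2 below 0.045 m).
5. the closed fingertips touch the third bolt head (contact force between the fingers and head3 above 0.2 N and horizontal distance between the grasp point and head3 below 0.025 m), for 0.1 s.
6. the fingertips travel on along the rail, staying close to it (within about 25 mm), past the middle between the third and the next head (y of the grasp point in the frame of head3 between -0.032 and -0.018 m and x of the grasp point in the frame of head3 between -0.025 and 0.025 m and z of the grasp point in the frame of head3 below 0.045 m).
7. the closed fingertips touch the last (nearest the tail) bolt head (contact force between the fingers and head4 above 0.2 N and horizontal distance between the grasp point and head4 below 0.025 m), for 0.1 s.
At the end, for the whole second after the job is handed in: The closed fingertips rest on the last bolt head (more than 0.3 N on it, under 15 N on the truck, the grasp point within 25 mm of it seen from above) and press the frame down between 0.3 and 10.5 mm, at rest; the truck is within 15 mm of where it started, and each bystander within 20 mm (contact force between the fingers and head4 above 0.3 N and contact force between the fingers and truck below 15 N and horizontal distance between the grasp point and head4 below 0.025 m and value of joint frame between 0.0003 and 0.0105 m and velocity of joint frame between -0.01 and 0.01 m/s and distance of truck from where it was at the start of the episode below 0.015 m and linear speed of truck below 0.02 m/s and distance of each of driver, pack, bowl, can from where it was at the start of the episode below 0.02 m); the arm keeps its last pose, push and grip.
It fails at once if the sprung frame is pressed down to its stop (more than 10.5 mm of its 12 mm) (value of joint frame above 0.0105 m).
It fails at once if the truck is shifted by more than 15 mm or lifted (distance of truck from where it was at the start of the episode above 0.015 m).
It fails at once if the truck is tipped (angle between truck's own z axis and vertical above 0.06 rad).
It fails at once if the fingers press harder than 20 N on the truck (contact force between the fingers and truck above 20 N).
It fails at once if the screwdriver, battery pack, bowl or can is moved by more than 20 mm or lifted (distance of any of driver, pack, bowl, can from where it was at the start of the episode above 0.02 m).
It also fails if it takes over 43 s, if anything falls off the work surface, if the arm or the gripper's body presses on something with over 40 N, if the wrist force passes 120 N, or if a joint passes its speed limit or range.

## Working session

There is one attempt and no reset: what is moved stays moved. The work goes in short steps, Python scripts to look and compute and a shell command to move; the robot and the scene stay as the last step left them, time stands still between calls to the robot, and variables do not carry over. Pictures are saved under pics/ and viewed, and the job is handed in when it is done.

```bash
mkdir -p pics; python3 - <<'E'
from bench import robot
import cv2,numpy as np
print(robot.get_obs())
for n in ("scene","top"):
    s=robot.snapshot(n); cv2.imwrite(f"pics/{n}0.png",s["color"][:,:,::-1])
    print(n,s["intrinsics"],s["eye"],s["rotation"])
    np.savez(f"pics/{n}0.npz",**s)
E
```

```text
{'time': 0.0, 'joint_positions': array([-1.43308394e+00,  8.79602148e-02,  1.37224377e+00,  2.28336230e-05,
        1.68361298e+00, -1.03154798e-01]), 'qvel': array([ 2.12647775e-04, -1.44389143e-03, -1.75239515e-03,  1.59058466e-04,
        2.84616176e-03,  3.75905317e-05]), 'joint_torque': array([-3.34565848e-04, -3.40188289e+01, -3.02427399e+01,  7.18614995e-02,
        3.31228820e-02, -1.74523993e-04]), 'tool_pos': array([ 0.13109748, -0.53357879,  0.20430667]), 'ee_rot': array([-3.14134104e+00,  2.21014855e-03, -1.32992632e+00]), 'wrist_force': array([-1.24655678,  1.53423237,  0.28536227]), 'wrist_torque': array([-0.00870613,  0.00218443,  0.00839627]), 'width': 0.09427604816394987}
scene [[440.97305615   0.         280.64759143]
 [  0.         440.97305615 214.16552056]
 [  0.           0.           1.        ]] [1.00351338 0.46398936 0.66459133] [-2.2704825   0.02115156  2.41066029]
top [[411.1186766    0.         278.68855341]
 [  0.         411.1186766  208.18745524]
 [  0.           0.           1.        ]] [ 0.48090196 -0.04054998  0.81705119] [-3.03780889  0.00322066 -1.57277959]
```

View pics/scene0.png

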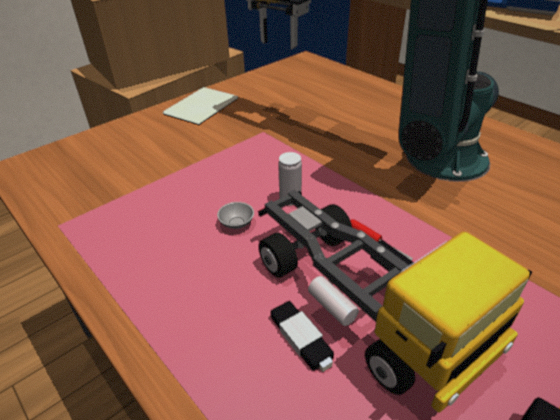

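View pics/top0.png

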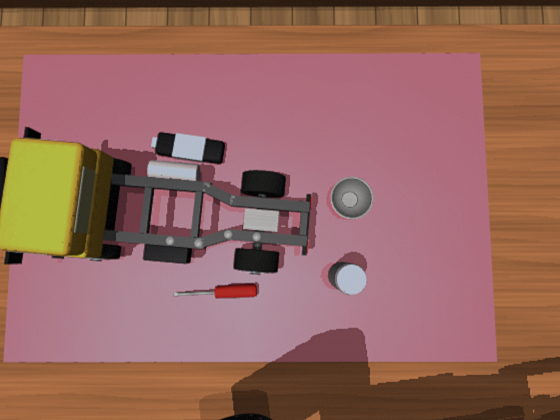

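```bash
python3 - <<'E'
import cv2,numpy as np
im=cv2.imread("pics/top0.png"); c=im[220:260,130:290]
cv2.imwrite("pics/zoom0.png",cv2.resize(c,None,fx=5,fy=5,interpolation=cv2.INTER_CUBIC))
im=cv2.imread("pics/scene0.png"); c=im[180:290,270:420]
cv2.imwrite("pics/zoom1.png",cv2.resize(c,None,fx=5,fy=5,interpolation=cv2.INTER_CUBIC))
E
```

```text
(no output)
```

View pics/zoom0.png

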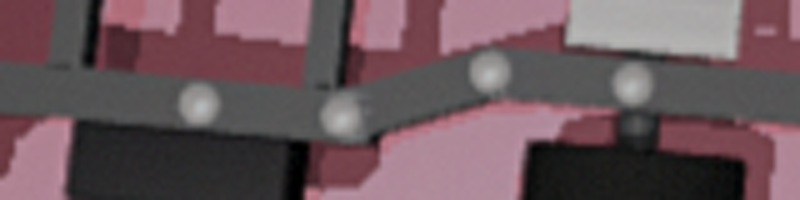

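View pics/zoom1.png

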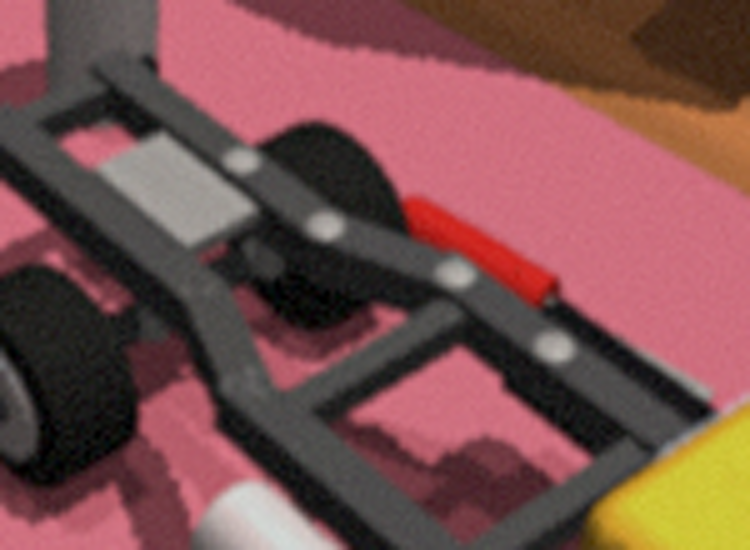

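The top view shows four light bolt heads on the near rail at about (170,241), (199,243), (228,234) and (257,237). The cab is at the left (+y) and the tail at the right. The driver is below the truck at (215,292), and the can (350,278) and bowl (350,198) are behind the tail. In the scene view the heads are at (381,249), (361,235), (335,225) and (318,212).

```bash
python3 - <<'E'
import numpy as np
from scipy.spatial.transform import Rotation as R
from scipy.optimize import least_squares
px={"top":[(200,103),(342,115),(490,72),(633,84)],"scene":[(555,347),(455,273),(325,225),(242,160)]}
off={"top":(130,220),"scene":(270,180)}
H=np.array([[-.05,.04],[-.05,-.01],[-.03,-.06],[-.03,-.11]])
D={}
for n in px:
    s=np.load(f"pics/{n}0.npz"); Rm=R.from_euler("xyz",s["rotation"]).as_matrix() if s["rotation"].shape==(3,) else s["rotation"]
    p=np.array(px[n])/5+off[n]-.4; D[n]=(s,Rm,p)
    d=np.c_[p,np.ones(4)]@np.linalg.inv(s["intrinsics"]).T@Rm.T
    t=(0.101-s["eye"][2])/d[:,2]; W=s["eye"]+t[:,None]*d
    print(n,W.round(4).tolist(),np.linalg.norm(np.diff(W,axis=0),axis=1))
def mod(q):
    c,s=np.cos(q[2]),np.sin(q[2]); return H@np.array([[c,s],[-s,c]])+q[:2]
def f(q,ns=("top","scene")):
    r=[]
    for n in ns:
        s,Rm,p=D[n]; W=np.c_[mod(q),np.full(4,.1015)]
        k=(W-s["eye"])@Rm@s["intrinsics"].T; r.append((k[:,:2]/k[:,2:]-p).ravel())
    return np.concatenate(r)
for ns in (("top",),("scene",),("top","scene")):
    q=least_squares(f,[.45,0.1,0],args=(ns,)); print(ns,q.x,abs(q.fun).max()); print(mod(q.x).round(4).tolist())
E
```

```text
top [[0.5, 0.1514, 0.101], [0.4957, 0.1019, 0.101], [0.5105, 0.0506, 0.101], [0.5063, 0.0008, 0.101]] [0.0496652  0.05337342 0.04998463]
scene [[0.4993, 0.1537, 0.101], [0.4952, 0.1036, 0.101], [0.5106, 0.0518, 0.101], [0.5058, 0.0026, 0.101]] [0.05026253 0.05397104 0.04946542]
('top',) [ 0.54614679  0.10727395 -0.09190113] 0.2597073385720705
[[0.5, 0.1517], [0.4954, 0.1019], [0.5108, 0.0503], [0.5062, 0.0005]]
('scene',) [ 0.54614417  0.10952308 -0.08983544] 0.17274317290014096
[[0.4999, 0.1538], [0.4954, 0.104], [0.5109, 0.0525], [0.5064, 0.0027]]
('top', 'scene') [ 0.5459627   0.10814339 -0.09137189] 0.748778449987384
[[0.4998, 0.1525], [0.4953, 0.1027], [0.5106, 0.0511], [0.5061, 0.0013]]
```

```bash
python3 -m handwheel '{"delta_pos":[[0,0,-2],[0,0,-2],[0,0,-2],[0,0,-2],[0,0,-2],[0,0,-2],[0,0,-2],[0,0,-2]],"rotation":[[0,0,-0.155],[0,0,-0.155],[0,0,-0.155],[0,0,-0.155],[0,0,-0.155],[0,0,-0.155],[0,0,-0.155],[0,0,-0.155]],"claw":[1,1,1,1,1,1,1,1]}'
```

```text
time: 1.1
tool_pos: [0.1311, -0.5338, 0.2208]
ee_rot: [-3.14, 0.0, -0.085]
wrist_force: [-0.3, -0.1, -0.1]
width: 0.0174
```

```bash
python3 -m handwheel '{"delta_pos":[[10,-20,0],[20,-45,0],[20,-45,0],[20,-45,0],[20,-45,0],[20,-45,0],[20,-45,0],[20,-45,0]],"rotation":[[0,0,-0.001],[0,0,0],[0,0,0],[0,0,0],[0,0,0],[0,0,0],[0,0,0],[0,0,0]],"claw":[1,1,1,1,1,1,1,1]}'
python3 -m handwheel '{"delta_pos":[[20,-45,0],[20,-45,0],[20,-45,0],[20,-45,0],[20,-45,0],[20,-45,0],[20,-40,0],[10,-25,0]],"rotation":[[0,0,0],[0,0,0],[0,0,0],[0,0,0],[0,0,0],[0,0,0],[0,0,0],[0,0,0]],"claw":[1,1,1,1,1,1,1,1]}'
cat > h.py <<'E'
import numpy as np
H={1:(.4998,.1525),2:(.4953,.1027),3:(.5106,.0511),4:(.5061,.0013)}
def off(k):
    from bench import robot
    o=robot.get_obs(); y=o["ee_rot"][2]; d=np.array(H[k])-o["tool_pos"][:2]
    print("t",o["time"],"pos",o["tool_pos"].round(4),"rot",o["ee_rot"].round(3),"F",o["wrist_force"].round(2),"w",o["width"].round(4))
    print("tool mm to head",k,(1000*np.array([d@[np.cos(y),np.sin(y)],d@[np.sin(y),-np.cos(y)]])).round(1))
E
python3 -c "from h import *;off(1)"
```

```text
time: 2.1
tool_pos: [0.3105, -0.211, 0.2211]
ee_rot: [-3.141, -0.0, -0.092]
wrist_force: [0.9, -0.9, 0.5]
width: 0.0004
time: 3.1
tool_pos: [0.4888, 0.1093, 0.2208]
ee_rot: [-3.141, 0.001, -0.089]
wrist_force: [0.5, -0.7, 1.1]
width: 0.0005Traceback (most recent call last):
  File "<string>", line 1, in <module>
    from h import *;off(1)
                    ~~~^^^
  File "h.py", line 6, in off
    print("t",o["time"],"pos",o["tool_pos"].round(4),"rot",o["ee_rot"].round(3),"F",o["wrist_force"].round(2),"w",o["width"].round(4))
                                                                                                                  ^^^^^^^^^^^^^^^^
AttributeError: 'float' object has no attribute 'round'
```

```bash
sed -i 's/o\["width"\].round(4)/round(o["width"],4)/' h.py
python3 -m handwheel '{"delta_pos":[[2,-12,5],[2,-16,10],[2,-12,15],[1,-4,20],[0,0,20],[0,0,15],[0,0,5],[0,0,0]],"rotation":[[0,0,0],[0,0,0],[0,0,0],[0,0,0],[0,0,0],[0,0,0],[0,0,0],[0,0,0]],"claw":[1,1,1,1,1,1,1,1]}'
python3 - <<'E'
from h import *;off(1)
from bench import robot
import cv2
for n in ("scene","top","wrist"):
    cv2.imwrite(f"pics/{n}1.png",robot.snapshot(n)["color"][:,:,::-1])
im=cv2.imread("pics/scene1.png")[160:290,270:440]
cv2.imwrite("pics/z1.png",cv2.resize(im,None,fx=4.5,fy=4.5,interpolation=cv2.INTER_CUBIC))
E
```

```text
time: 4.1
tool_pos: [0.5004, 0.1496, 0.1313]
ee_rot: [3.141, 0.0, -0.089]
wrist_force: [0.2, -0.6, -0.2]
width: 0.0005
t 4.1 pos [0.5004 0.1496 0.1313] rot [ 3.141  0.    -0.089] F [ 0.22 -0.58 -0.23] w 0.0005
tool mm to head 1 [-0.8 -2.9]
```

View pics/z1.png

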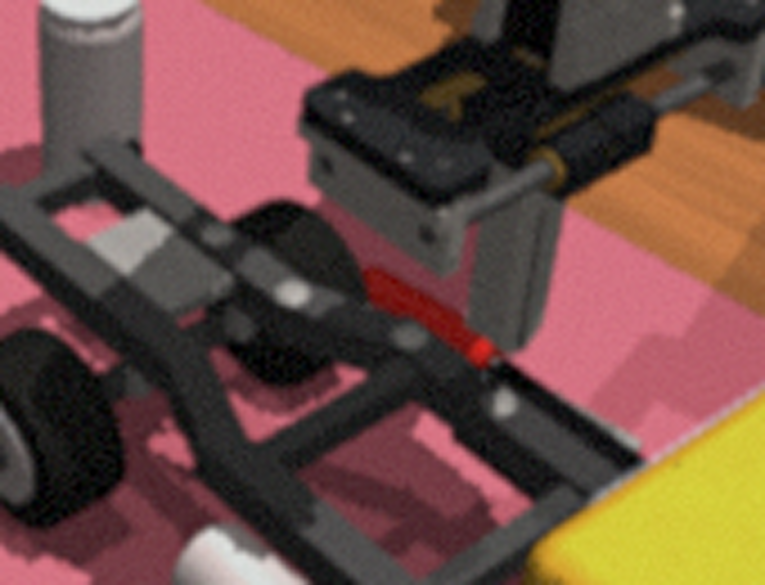

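View pics/wrist1.png

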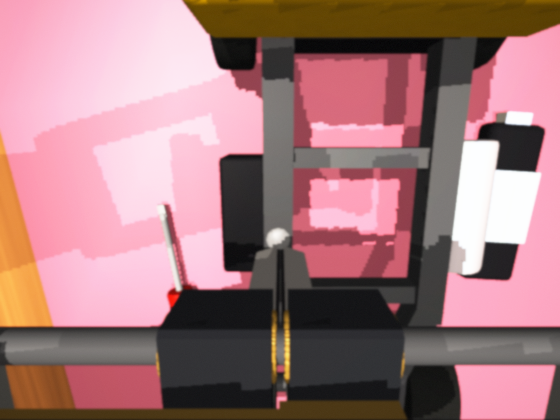

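```bash

python3 -m handwheel '{"delta_pos":[[-1,-3,5],[0,0,6],[0,0,5],[0,0,4],[0,0,3],[0,0,2],[0,0,1],[0,0,0]],"rotation":[[0,0,0],[0,0,0],[0,0,0],[0,0,0],[0,0,0],[0,0,0],[0,0,0],[0,0,0]],"claw":[1,1,1,1,1,1,1,1]}'
python3 -c "from h import *;off(1)"
```

```text
time: 5.25
tool_pos: [0.4997, 0.1528, 0.1055]
ee_rot: [3.142, -0.0, -0.089]
wrist_force: [0.0, 0.4, 0.6]
width: 0.0007
t 5.25 pos [0.4997 0.1528 0.1055] rot [ 3.142 -0.    -0.089] F [0.   0.42 0.58] w 0.0007
tool mm to head 1 [0.1 0.3]
```

Touch head 1, aiming for about 3 mm of frame travel.

```bash

python3 -m handwheel '{"delta_pos":[[0,0,2],[0,0,1],[0,0,1],[0,0,1],[0,0,1],[0,0,0],[0,0,0],[0,0,0]],"rotation":[[0,0,0],[0,0,0],[0,0,0],[0,0,0],[0,0,0],[0,0,0],[0,0,0],[0,0,0]],"claw":[1,1,1,1,1,1,1,1]}'
python3 -c "from h import *;off(1)"
```

```text
time: 6.25
tool_pos: [0.4997, 0.1528, 0.0996]
ee_rot: [3.142, -0.0, -0.089]
wrist_force: [-1.2, -0.8, 2.6]
width: 0.0004
t 6.25 pos [0.4997 0.1528 0.0996] rot [ 3.142 -0.    -0.089] F [-1.18 -0.82  2.65] w 0.0004
tool mm to head 1 [0.1 0.3]
```

```bash

python3 -m handwheel '{"delta_pos":[[0,0,1],[0,0,0.5],[0,0,0],[0,0,0],[0,0,0],[0,0,0],[0,0,0],[0,0,0]],"rotation":[[0,0,0],[0,0,0],[0,0,0],[0,0,0],[0,0,0],[0,0,0],[0,0,0],[0,0,0]],"claw":[1,1,1,1,1,1,1,1]}'
python3 -c "
from h import *;off(1)
from bench import robot
import cv2
im=robot.snapshot('scene')['color'][160:290,270:440,::-1]
cv2.imwrite('pics/z2.png',cv2.resize(im,None,fx=4.5,fy=4.5,interpolation=cv2.INTER_CUBIC))"
```

```text
time: 7.25
tool_pos: [0.4997, 0.1528, 0.098]
ee_rot: [3.142, -0.0, -0.089]
wrist_force: [-1.7, -0.1, 4.2]
width: 0.0007
t 7.25 pos [0.4997 0.1528 0.098 ] rot [ 3.142 -0.    -0.089] F [-1.7  -0.1   4.22] w 0.0007
tool mm to head 1 [0.1 0.3]
```

View pics/z2.png

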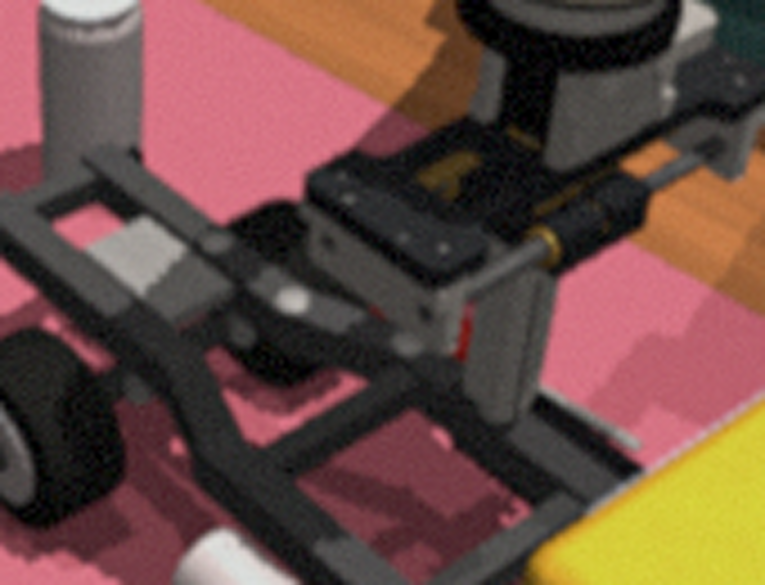

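The fingertips cover head 1 at zoom pixel (500,410), about 4 mm down with 4 N. Next: lift 10 mm, travel 50 mm to head 2 and touch it.

```bash

python3 -m handwheel '{"delta_pos":[[0,0,-5],[0,0,-5],[0,8,0],[0,12,0],[0,12,0],[0,10,0],[0,6,0],[0,2,0]],"rotation":[[0,0,0],[0,0,0],[0,0,0],[0,0,0],[0,0,0],[0,0,0],[0,0,0],[0,0,0]],"claw":[1,1,1,1,1,1,1,1]}'
python3 -c "from h import *;off(2)"
```

```text
time: 8.3
tool_pos: [0.4953, 0.1025, 0.108]
ee_rot: [-3.142, -0.0, -0.09]
wrist_force: [0.7, -0.8, -0.2]
width: 0.0002
t 8.3 pos [0.4953 0.1025 0.108 ] rot [-3.142 -0.    -0.09 ] F [ 0.73 -0.76 -0.16] w 0.0002
tool mm to head 2 [ 0.  -0.2]
```

```bash

python3 -m handwheel '{"delta_pos":[[0,0,4],[0,0,2],[0,0,1],[0,0,1],[0,0,1],[0,0,1],[0,0,0],[0,0,0]],"rotation":[[0,0,0],[0,0,0],[0,0,0],[0,0,0],[0,0,0],[0,0,0],[0,0,0],[0,0,0]],"claw":[1,1,1,1,1,1,1,1]}'
python3 -m handwheel '{"delta_pos":[[0,0,0],[0,0,0],[0,0,0],[0,0,0],[0,0,0],[0,0,0],[0,0,0],[0,0,0]],"rotation":[[0,0,0],[0,0,0],[0,0,0],[0,0,0],[0,0,0],[0,0,0],[0,0,0],[0,0,0]],"claw":[1,1,1,1,1,1,1,1]}'
python3 -c "from h import *;off(3)"
```

```text
time: 9.3
tool_pos: [0.4952, 0.1031, 0.0981]
ee_rot: [-3.141, -0.0, -0.089]
wrist_force: [-2.3, 0.1, 4.1]
width: 0.0005
time: 10.3
tool_pos: [0.4952, 0.1031, 0.0979]
ee_rot: [-3.142, 0.0, -0.089]
wrist_force: [-2.3, 1.0, 3.3]
width: 0.0003
t 10.3 pos [0.4952 0.1031 0.0979] rot [-3.142  0.    -0.089] F [-2.33  1.01  3.33] w 0.0003
tool mm to head 3 [19.9 50.4]
```

```bash

python3 -m handwheel '{"delta_pos":[[0,0,-5],[0,0,-5],[3,8,0],[5,12,0],[5,12,0],[4,10,0],[2,6,0],[1,2,0]],"rotation":[[0,0,0],[0,0,0],[0,0,0],[0,0,0],[0,0,0],[0,0,0],[0,0,0],[0,0,0]],"claw":[1,1,1,1,1,1,1,1]}'
python3 -c "from h import *;off(3)"
```

```text
time: 11.3
tool_pos: [0.5108, 0.0509, 0.1079]
ee_rot: [3.142, 0.0, -0.09]
wrist_force: [-0.0, 0.5, 0.1]
width: 0.0005
t 11.3 pos [0.5108 0.0509 0.1079] rot [ 3.142  0.    -0.09 ] F [-0.04  0.48  0.13] w 0.0005
tool mm to head 3 [-0.2 -0.2]
```

```bash

python3 -m handwheel '{"delta_pos":[[0,0,4],[0,0,2],[0,0,1],[0,0,1],[0,0,1],[0,0,1],[0,0,0],[0,0,0]],"rotation":[[0,0,0],[0,0,0],[0,0,0],[0,0,0],[0,0,0],[0,0,0],[0,0,0],[0,0,0]],"claw":[1,1,1,1,1,1,1,1]}'
python3 -m handwheel '{"delta_pos":[[0,0,0],[0,0,0],[0,0,0],[0,0,0],[0,0,0],[0,0,0],[0,0,0],[0,0,0]],"rotation":[[0,0,0],[0,0,0],[0,0,0],[0,0,0],[0,0,0],[0,0,0],[0,0,0],[0,0,0]],"claw":[1,1,1,1,1,1,1,1]}'
python3 -c "
from h import *;off(4)
from bench import robot
import cv2
im=robot.snapshot('scene')['color'][160:290,270:440,::-1]
cv2.imwrite('pics/z3.png',cv2.resize(im,None,fx=4.5,fy=4.5,interpolation=cv2.INTER_CUBIC))"
```

```text
time: 12.3
tool_pos: [0.5106, 0.0516, 0.0981]
ee_rot: [-3.141, 0.0, -0.089]
wrist_force: [-2.3, 0.5, 3.6]
width: 0.0003
time: 13.3
tool_pos: [0.5107, 0.0515, 0.0979]
ee_rot: [-3.142, 0.0, -0.089]
wrist_force: [-2.6, 1.7, 2.3]
width: 0.0007
t 13.3 pos [0.5107 0.0515 0.0979] rot [-3.142  0.    -0.089] F [-2.59  1.67  2.34] w 0.0007
tool mm to head 4 [-0.1 50.4]
```

View pics/z3.png

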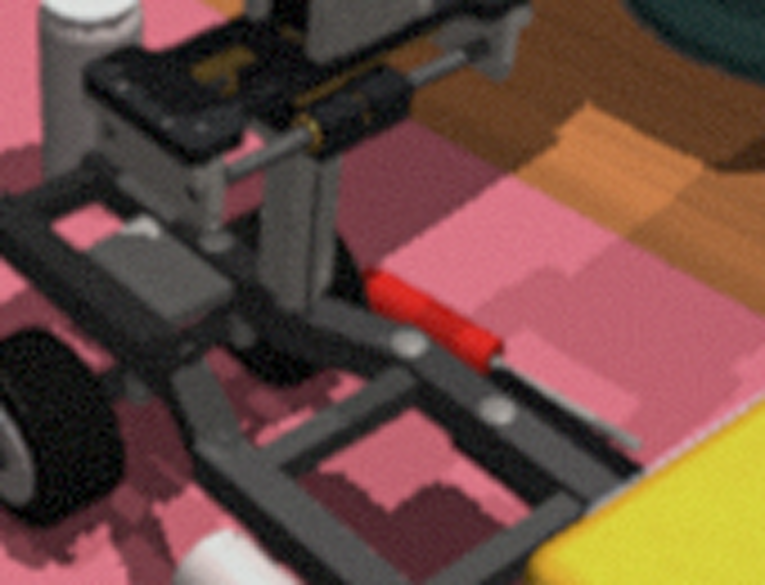

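The tips now cover head 3, which was at zoom pixel (294,297). Heads 1 and 2 are visible behind them, and the driver hasn't moved. On to head 4.

```bash

python3 -m handwheel '{"delta_pos":[[0,0,-5],[0,0,-5],[0,8,0],[0,12,0],[0,12,0],[0,10,0],[0,6,0],[0,2,0]],"rotation":[[0,0,0],[0,0,0],[0,0,0],[0,0,0],[0,0,0],[0,0,0],[0,0,0],[0,0,0]],"claw":[1,1,1,1,1,1,1,1]}'
python3 -c "from h import *;off(4)"
```

```text
time: 14.35
tool_pos: [0.5063, 0.0011, 0.108]
ee_rot: [-3.142, -0.0, -0.09]
wrist_force: [-0.3, -0.4, 1.7]
width: 0.0004
t 14.35 pos [0.5063 0.0011 0.108 ] rot [-3.142 -0.    -0.09 ] F [-0.27 -0.42  1.69] w 0.0004
tool mm to head 4 [-0.2 -0.2]
```

```bash

python3 -m handwheel '{"delta_pos":[[0,0,4],[0,0,2],[0,0,1],[0,0,1],[0,0,1],[0,0,1],[0,0,0],[0,0,0]],"rotation":[[0,0,0],[0,0,0],[0,0,0],[0,0,0],[0,0,0],[0,0,0],[0,0,0],[0,0,0]],"claw":[1,1,1,1,1,1,1,1]}'
python3 -m handwheel '{"delta_pos":[[0,0,0],[0,0,0],[0,0,0],[0,0,0],[0,0,0],[0,0,0],[0,0,0],[0,0,0]],"rotation":[[0,0,0],[0,0,0],[0,0,0],[0,0,0],[0,0,0],[0,0,0],[0,0,0],[0,0,0]],"claw":[1,1,1,1,1,1,1,1]}'
python3 -c "
from h import *;off(4)
from bench import robot
import cv2
im=robot.snapshot('scene')['color'][:,:,::-1]
cv2.imwrite('pics/s4.png',im)
cv2.imwrite('pics/z4.png',cv2.resize(im[130:290,210:440],None,fx=3.4,fy=3.4,interpolation=cv2.INTER_CUBIC))
cv2.imwrite('pics/t4.png',robot.snapshot('top')['color'][:,:,::-1]);off(4)"
```

```text
time: 15.35
tool_pos: [0.5062, 0.0018, 0.0981]
ee_rot: [-3.141, 0.0, -0.089]
wrist_force: [-2.1, 1.2, 4.1]
width: 0.0
time: 16.35
tool_pos: [0.5062, 0.0017, 0.0979]
ee_rot: [-3.142, 0.0, -0.089]
wrist_force: [-2.1, 1.7, 3.7]
width: 0.0006
t 16.35 pos [0.5062 0.0017 0.0979] rot [-3.142  0.    -0.089] F [-2.11  1.69  3.72] w 0.0006
tool mm to head 4 [-0.1  0.4]
t 16.45 pos [0.5063 0.0017 0.0979] rot [-3.141  0.    -0.089] F [-1.71  2.83  3.38] w 0.0005
tool mm to head 4 [-0.1  0.4]
```

View pics/z4.png

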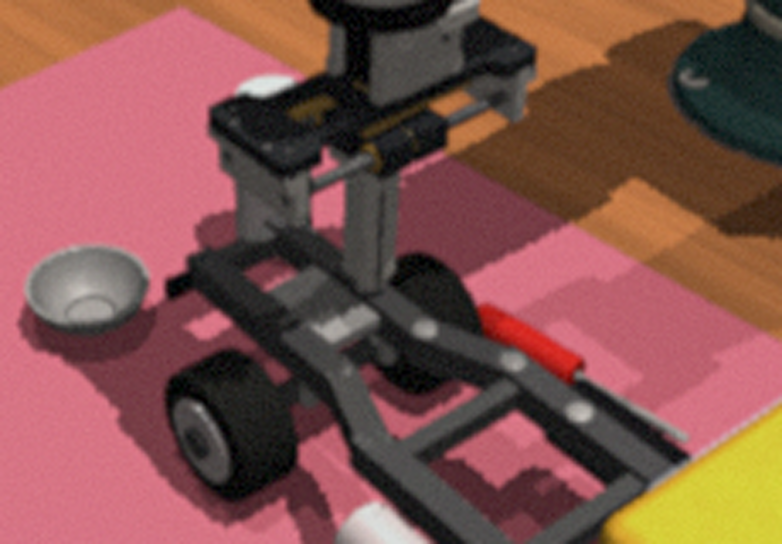

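View pics/t4.png

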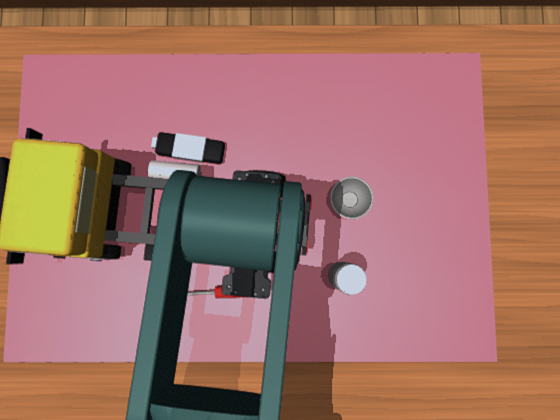

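The tips rest on head 4 at zoom pixel (372,285). In the top view the truck, pack, bowl and can are at the same pixels as at the start. The part of the driver that shows hasn't moved. The depth is steady at about 4 mm with about 3.5 N, so I'm handing in.

```bash
python3 -c "
from bench import robot
robot.close_job()"
```

```text
the job is handed in; nothing more can be done
```

I ran the closed fingertips along the near rail from cab to tail, touching all four bolt heads in turn, and handed the job in at about 16.5 s with the tips still resting on the last head. No verdict was reported.

- **Touches:** each head was pressed to a fingertip height of about 98 mm. That is about 4 mm of frame travel, well short of the 10.5 mm limit. The upward force on the tool read 2.3 to 4.2 N over the four touches. Between heads I lifted to about 6 mm above the crowns.
- **Last check on head 4:** the fingertips were within 0.5 mm of the head's estimated position and at rest, with an upward force of 3.4 to 3.7 N.
- **Surroundings:** compared by eye, the truck, pack, bowl and can had not visibly moved in the last top view. The driver was partly hidden by the arm, but the part that showed had not moved.

**Disagreements and limits:**
- The two cameras differed by about 2 mm in the heads' y positions. I used a joint fit of both, which is well inside the 25 mm allowed.
- The wrist force also read 2 to 3 N sideways during the touches. Free-air readings already wandered by 1 to 1.7 N, so the force figures are only rough.
- I judged the frame's travel from fingertip height. It was not measured directly.

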